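# Fit the filter sleeve and open the slide valve to the pointer

### The job

Get the vacuum filter station ready: stand the loose white filter sleeve over the station's steel spigot, flange down and fully home on the deck. Only then slide the black valve grip along its track until the white line on its top lines up with the tip of the small dark steel pointer beside the track, and leave both there. Do not shift the pointer or disturb the other things on the bench.

Things in the scene. Friction and masses are not known exactly. Their poses are not given: they have to be found in the camera images.
- station: Fixed grey filter station: a box 250 (its x) by 260 (its y) by 45 mm high on rubber feet, turned by up to 0.4 rad. Origin: centre of its underside on the bench; z up; y is the direction in which the valve grip slides. A hose stub sticks out of its +y side. The deck (top face) is at z = 45 mm.
- spigot_foot (a point): Centre of the foot of the upright steel spigot, on the deck at (-60, 0, 45) mm of the station; axes as the station's. The spigot is 36 mm in diameter, 38 mm high, its top 12 mm tapering to 24 mm diameter.
- sleeve: Loose white plastic filter sleeve: an open tube standing upright, 110 mm tall, 48 mm outside diameter, bore 39 mm right through, with a flange 62 mm in diameter and 12 mm thick round its lower end. About 0.12 kg. Origin: centre of the flange's underside; z up along the tube. Its place among the sleeve, beaker and bottle is drawn anew each time.
- valve_grip (a joint): Position of the black valve grip along the station's +y, 0 to 0.15 m; starts near 0, held by about 2.5 N of friction. It is in line with the pointer when this equals the pointer's joint value.
- grip_top (a point): Middle of the valve grip's top face, on its white line, 54 mm above the deck; axes as the station's. The grip is an upright black tab 44 mm (station x) by 18 mm (station y, the sliding direction), on a foot 60 by 26 mm that reaches 12 mm above the deck. Its track runs along the station's y at station x = 55 mm.
- pointer (a joint): Position of the steel pointer along its own groove, on the same scale as the valve grip. It is already set (0.065 to 0.14 m) and stiff; it must not be moved.
- pointer_tip (a point): Tip of the small dark steel pointer, 36 mm beyond the grip's track on the +x side of the station (station x = 91 mm), 10 mm above the deck; the pointer is 29 by 22 mm, 12 mm high, and its triangular nose points at the track. Axes as the station's.
- beaker: Loose open glass beaker with a closed bottom, 68 mm diameter at the rim, 90 mm tall; a bystander. Origin: centre of its underside.
- bottle: Loose amber jar with a black cap, 62 mm diameter, 115 mm tall; a bystander. Origin: centre of its underside.
- pipette: Loose hand pipette lying on the bench on the left, about 200 mm long and 25 mm high; a bystander. Origin: under its middle, x along its length.
- tip_box: Loose blue box 85 by 125 mm, 60 mm high, on the left; a bystander. Origin: centre of its underside.
Not all that is in view belongs to the job. What is shaped like the sleeve but pink or yellow is not meant.

How it is judged:
By the outcome, as a careful person would: the job done as asked, in the order asked, and still so for the second after the job is handed in, with the robot touching nothing.
It also fails if it takes over 64 s, if anything falls off the work surface, if the arm or the gripper's body presses on something with over 40 N, if the wrist force passes 120 N, or if a joint passes its speed limit or range.

### The arm

A 6-joint arm with a two-finger parallel gripper is mounted at the origin on the work surface. World frame = base frame: x ahead of the robot, y to its left, z up, the work surface at z = 0. Lengths are in m, angles in rad, forces in N, time in s.
With the tool pointing down it reaches from about 0.4 to 0.825 m from the base axis. Payload 7 kg.
Tool frame: the origin (TCP) lies at the very end of the fingers, on their centre line; the grasp point (between the pads) lies 19 mm behind it; z points along the fingers, y is the line along which they close (so a half turn about z gives the same grasp; the last joint's range is limited). The gripper opens to 88 mm and grips with 3 to 60 N. Pads are 19 mm wide; open, the fingers measure 130 mm over their backs; the gripper's body (78 mm by 193 mm) begins 47 mm behind the grasp point.
Start: joints at [1.567, 0.359, 0.012, 0, -1.224, -0.288], TCP at [0.194, 0.646, 0.227] pointing down, gripper open.
Joint ranges: [-3.07, 3.07], [-1.43, 2.12], [-1.02, 1.25], [-3.03, 1.67], [-3.05, -0], [-3.03, 3.03]. Speed limits (rad/s): [2.39, 2.39, 3.01, 3.14, 3.14, 3.14].

### API

Orientations are given as [roll, pitch, yaw] about the fixed x, y, z axes, in that order (R = Rz(yaw) Ry(pitch) Rx(roll)).
In Python, from station import * gives the robot as it stands.
- The arm moves only by the tool servo_tool, never from a script. Its argument "moves" is a list of rows, each an object of numbers: "jaw": the opening, from 0 (shut) to 1 (fully open); "dx", "dy", "dz": the shift along the world's x, y, z in m; "roll": the turn about the world's z in degrees. A call has exactly 10 rows; each row shifts and turns the commanded pose from where the row before left it; what a row does not reach is not made up. A row lasts 1/8 s, in which the tool goes at most 62.5 mm and 10.7 degrees, less where a joint would pass 70% of its speed; a pose out of reach is approached as far as the arm can. A call with a gripper value outside its range is refused whole. The fingers move at their own pace and stop on an object; "newtons" is the grip in N (left out, the last holds). Time passes only in rows, so rows that do not move let the fingers close, or fill a call up. It gives the time, the measured TCP pose, the force, the opening and the grip force at its end, in the units of the state.
- get_state(): the state, without advancing time (a new reading comes with each control period).
- grab_frame(name): name is "side" or "top" or "wrist"; returns (picture, depth): 400x640x3 uint8, red, green, blue; 400x640 float32, m along the optical axis (not along the pixel's ray), 0 where there is no reading.
- calibration(name): a dict with "intrinsics" (3x3 intrinsics, pixels), "R" (3x3) and "t" (3): a world point X has camera coordinates R X + t. Camera axes: x right, y down, z forward; pixel columns grow to the right and rows downward; lengths in m; the calibration is good to about 2 mm. A picture is of the moment at which its call begins: read the wrist's pose just before it. calibration takes no time and is no camera call; for the wrist camera it gives the pose at the moment of the call.
- job_done(): hands the job in; it is judged then, once.
The state is a dict: "t": time; "q": joint angles; "qd": joint speeds; "joint_efforts": joint torques, N m; "eef_pos": TCP position; "ee_rot": TCP orientation; "force": force on the tool from outside, world axes, zero at the start; "moment": the same for the moment, N m; "width": finger opening in m; "gripper_force": force on a finger pad.
Only numpy, scipy, OpenCV 4.12 (cv2) and the standard library are available. Lean on these libraries where they do the work, as an engineer would, in place of code of your own. Each camera call takes 0.05 s, during which the arm holds its last target. There are 200 camera calls.

## Working session

There is one attempt and no reset: what is moved stays moved. The work goes in short steps, Python scripts to look and compute and a tool call to move; the robot and the scene stay as the last step left them, time stands still between calls to the robot, and variables do not carry over. Pictures are saved under pics/ and viewed, at most 10 in all, crops included, and the job is handed in when it is done.

Besides the shell and the picture viewer there is one more tool, called after "Call:" in YAML: its name, and indented under it one key for each argument. servo_tool: Moves the arm, as the interface text tells. Its arguments: {"type":"object","properties":{"moves":{"type":"array","items":{"type":"object","properties":{"jaw":{"type":"number"},"dx":{"type":"number"},"dy":{"type":"number"},"dz":{"type":"number"},"roll":{"type":"number"}}}},"newtons":{"type":"number"}},"required":["moves"]}

```bash
mkdir -p pics; cat > h.py <<'E'
from station import *
import numpy as np, cv2
def save(n,img): cv2.imwrite(f'pics/{n}.png',img[...,::-1])
def cloud(d,c):
    K=c['intrinsics'];v,u=np.mgrid[:d.shape[0],:d.shape[1]]
    P=np.stack([(u-K[0][2])/K[0][0]*d,(v-K[1][2])/K[1][1]*d,d],-1)
    return (P-np.array(c['t']))@np.array(c['R'])
def plane(c,uv,z):
    K=np.array(c['intrinsics']);R=np.array(c['R']);C=-R.T@np.array(c['t'])
    r=R.T@np.linalg.solve(K,np.array([uv[0],uv[1],1.]))
    return C+r*(z-C[2])/r[2]
E
python3 - <<'E'
from h import *
s=get_state();print(s['t'],s['eef_pos'],s['ee_rot'],s['width'])
for n in('top','side'):
    p,d=grab_frame(n);c=calibration(n);save(n+'0',p);np.savez(n+'0.npz',p=p,d=d,**c)
    R=np.array(c['R']);print(n,-R.T@np.array(c['t']),R.round(2).tolist(),c['intrinsics'],(d>0).mean())
E
```

```text
0.0 [0.19409241 0.64600296 0.22564825] [ 3.13998183e+00 -1.64199585e-04 -2.91941369e-01] 0.08738291068442493
top [0.43784523 0.0402983  1.21043342] [[-0.01, -1.0, -0.03], [-1.0, 0.02, -0.09], [0.09, 0.02, -1.0]] [[371.76966822   0.         324.79682283]
 [  0.         371.76966822 200.7528823 ]
 [  0.           0.           1.        ]] 0.99616796875
side [ 0.49251235 -0.84551793  0.75790716] [[1.0, -0.03, 0.0], [-0.01, -0.59, -0.81], [0.02, 0.81, -0.59]] [[427.48779883   0.         315.9221905 ]
 [  0.         427.48779883 204.90179102]
 [  0.           0.           1.        ]] 0.99575390625
```

View pics/top0.png

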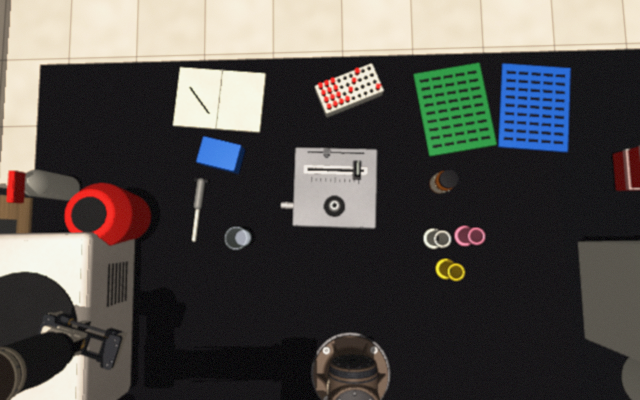

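View pics/side0.png

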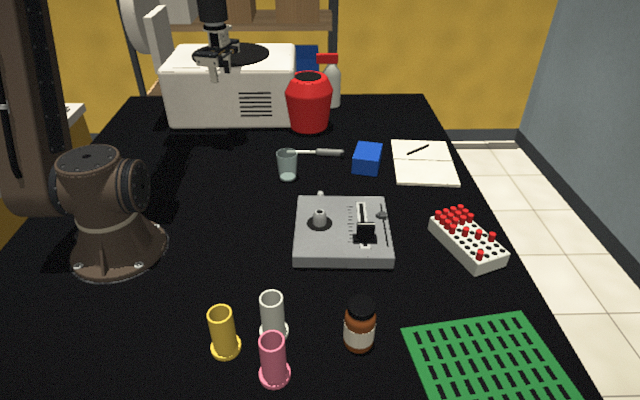

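The top view shows the station at about (335,188) with its hose on the left, so station +y points left in the image. The spigot is at (334,205), the grip at (358,170) and the pointer at (327,153). The white sleeve is at (437,238), pink is to its right at (470,235), yellow at (450,270) and the bottle at (444,181). The side view agrees: white sleeve at (272,315), spigot (319,218), grip (365,230).

```bash
cat > m.py <<'E'
from h import *
def L(n):
    z=np.load(n+'.npz');c={k:z[k] for k in('intrinsics','R','t')};return z['p'],z['d'],c
if __name__=='__main__':
  for n in('top0','side0'):
    p,d,c=L(n);W=cloud(d,c);h=cv2.cvtColor(p,cv2.COLOR_RGB2HSV)
    roi=(W[...,0]>.2)&(W[...,0]<.8)&(W[...,1]>-.6)&(W[...,1]<-.1)&(W[...,2]>.004)&(W[...,2]<.2)
    N,l,st,ce=cv2.connectedComponentsWithStats(roi.astype(np.uint8))
    print(n)
    for i in range(1,N):
        if st[i,4]<60: continue
        q=W[l==i];
        if np.median(q[:,1])>-.2 and st[i,4]>2000: print('station?')
        t=q[q[:,2]>q[:,2].max()-.012] 
        print(st[i],'zmax',np.percentile(q[:,2],[50,98]).round(3),'xy lo',q.min(0).round(3),'hi',q.max(0).round(3),'top c',((t.min(0)+t.max(0))/2).round(3),'rgb',np.median(p[l==i],0))
    # station deck
    m=(abs(W[...,2]-.045)<.006)&(W[...,0]>.3)&(W[...,0]<.8)&(abs(W[...,1])<.22)
    m=cv2.morphologyEx(m.astype(np.uint8),cv2.MORPH_CLOSE,np.ones((15,15)))
    N,l,st,ce=cv2.connectedComponentsWithStats(m);i=1+np.argmax(st[1:,4])
    cn=max(cv2.findContours((l==i).astype(np.uint8),0,1)[0],key=cv2.contourArea)[:,0]
    zd=np.median(W[...,2][(l==i)]);P=np.array([plane(c,u,zd)[:2] for u in cn]).astype(np.float32)
    (cx,cy),(w,hh),a=cv2.minAreaRect(P);print('deck z',zd,'c',cx,cy,w,hh,a)
    th=np.radians(a)
    hi=(W[...,2]>.053)&(W[...,2]<.13)&(abs(W[...,0]-cx)<.12)&(abs(W[...,1]-cy)<.12)
    N,l,st,ce=cv2.connectedComponentsWithStats(hi.astype(np.uint8))
    for i in range(1,N):
        if st[i,4]<15: continue
        q=W[l==i];t=q[q[:,2]>q[:,2].max()-.008];print(' up',st[i],ce[i].round(1),'z',q[:,2].max().round(4),'topc',((t.min(0)+t.max(0))/2).round(4),len(t))
E
python3 m.py
python3 - <<'E'
from m import *
p,d,c=L('top0');a=cv2.resize(p[140:240,280:390],None,fx=5,fy=5,interpolation=cv2.INTER_CUBIC);save('topcrop',a)
E
```

```text
top0
[498 119  33  31 721] zmax [0.007 0.011] xy lo [ 0.7   -0.6    0.004] hi [ 0.8   -0.495  0.013] top c [ 0.75  -0.548  0.008] rgb [ 46. 108. 209.]
[ 422  120   74   35 1678] zmax [0.007 0.011] xy lo [ 0.689 -0.486  0.004] hi [ 0.8   -0.253  0.015] top c [ 0.744 -0.37   0.01 ] rgb [ 51. 152.  72.]
[429 170  30  24 507] zmax [0.112 0.119] xy lo [ 0.562 -0.363  0.004] hi [ 0.637 -0.266  0.121] top c [ 0.593 -0.297  0.116] rgb [50. 45. 42.]
[454 226  30  20 468] zmax [0.062 0.112] xy lo [ 0.394 -0.434  0.004] hi [ 0.454 -0.34   0.116] top c [ 0.424 -0.371  0.11 ] rgb [131.  73.  85.]
[422 229  29  19 399] zmax [0.06  0.112] xy lo [ 0.389 -0.329  0.004] hi [ 0.446 -0.24   0.115] top c [ 0.417 -0.272  0.109] rgb [133. 130. 121.]
[435 258  29  22 447] zmax [0.061 0.112] xy lo [ 0.294 -0.33   0.004] hi [ 0.353 -0.276  0.114] top c [ 0.323 -0.307  0.108] rgb [131. 110.  23.]
deck z 0.045531350782768425 c 0.5837568044662476 0.050843238830566406 0.2830246090888977 0.24910524487495422 87.34288024902344
 up [323 149   7   9  49] [326.  152.1] z 0.0608 topc [0.6898 0.0631 0.057 ] 49
 up [352 1
[... 430 characters left out ...]
9  0.114] rgb [84. 51. 34.]
[ 205  302   39   60 1464] zmax [0.071 0.113] xy lo [ 0.263 -0.34   0.004] hi [ 0.357 -0.188  0.116] top c [ 0.321 -0.308  0.11 ] rgb [139. 117.  49.]
[ 398  320   81   80 3987] zmax [0.008 0.011] xy lo [ 0.682 -0.434  0.004] hi [ 0.8   -0.251  0.013] top c [ 0.741 -0.343  0.008] rgb [ 68. 152.  83.]
deck z 0.047651418707024405 c 0.5818501710891724 0.032375216484069824 0.26867562532424927 0.24850797653198242 87.36222076416016
 up [313 209  13  17 183] [318.9 216.7] z 0.0883 topc [0.5231 0.0389 0.0843] 66
 up [375 211  11   7  61] [380.8 214. ] z 0.0641 topc [0.6891 0.0625 0.0602] 49
 up [352 222  25  21 413] [364.4 232.1] z 0.1044 topc [ 0.6346 -0.0329  0.1006] 97
```

View pics/topcrop.png

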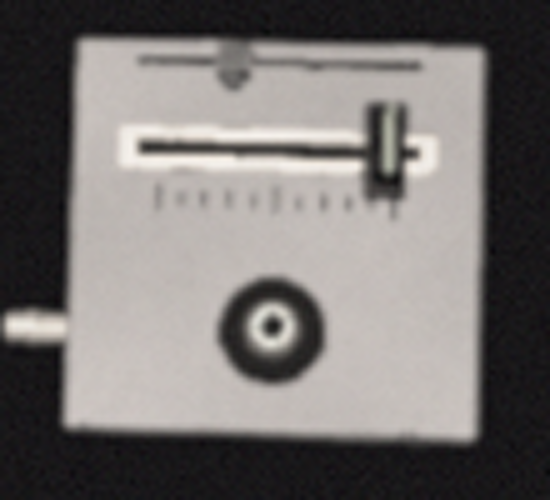

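The crop shows the grip's white line at about (390,145), the spigot at (272,327) and the pointer tip at (233,88), all in crop pixels. Next I'll refine the sleeve position and check the heights along the travel path.

```bash
python3 - <<'E'
from m import *
for n in('top0','side0'):
    p,d,c=L(n);W=cloud(d,c);h=cv2.cvtColor(p,cv2.COLOR_RGB2HSV)
    m=(h[...,1]<60)&(W[...,0]>.36)&(W[...,0]<.48)&(W[...,1]>-.325)&(W[...,1]<-.2)&(W[...,2]<.15)
    t=W[m&(W[...,2]>.103)];print(n,'sleeve top z',np.percentile(t[:,2],[50,95]).round(4),'c',((np.percentile(t,2,0)+np.percentile(t,98,0))/2).round(4),np.ptp(t,0).round(3),len(t))
    f=W[m&(W[...,2]>.006)&(W[...,2]<.016)];print('flange',f.min(0).round(3),f.max(0).round(3),len(f))
    print('free height by y band',[(y,W[...,2][(W[...,0]>.15)&(W[...,0]<.75)&(W[...,1]>y)&(W[...,1]<y+.1)&(W[...,2]<.6)].max().round(3)) for y in np.arange(-.4,.7,.1).round(1)])
p,d,c=L('top0');W=cloud(d,c)
for a in np.arange(.1,.8,.1):print(a.round(1),[W[...,2][(abs(W[...,0]-a)<.05)&(abs(W[...,1]-b)<.05)].max().round(2) if ((abs(W[...,0]-a)<.05)&(abs(W[...,1]-b)<.05)).any() else None for b in np.arange(.2,.8,.1)])
E
```

```text
top0 sleeve top z [0.1097 0.1134] c [ 0.4172 -0.2716  0.1089] [0.044 0.046 0.011] 83
flange [ 0.367 -0.313  0.006] [ 0.453 -0.202  0.016] 100
free height by y band [(np.float64(-0.4), np.float64(0.121)), (np.float64(-0.3), np.float64(0.12)), (np.float64(-0.2), np.float64(0.01)), (np.float64(-0.1), np.float64(0.104)), (np.float64(-0.0), np.float64(0.089)), (np.float64(0.1), np.float64(0.053)), (np.float64(0.2), np.float64(0.037)), (np.float64(0.3), np.float64(0.096)), (np.float64(0.4), np.float64(0.066)), (np.float64(0.5), np.float64(0.587)), (np.float64(0.6), np.float64(0.584))]
side0 sleeve top z [0.1104 0.1136] c [ 0.4176 -0.2735  0.1088] [0.046 0.048 0.011] 241
flange [ 0.373 -0.324  0.006] [ 0.478 -0.212  0.016] 75
free height by y band [(np.float64(-0.4), np.float64(0.12)), (np.float64(-0.3), np.float64(0.12)), (np.float64(-0.2), np.float64(0.008)), (np.float64(-0.1), np.float64(0.104)), (np.float64(-0.0), np.float64(0.088)), (np.float64(0.1), np.float64(0.053)), (np.float64(0.2), np.float64(0.036)), (np.float64(0.3), np.float64(0.095)), (np.float64(0.4), np.float64(0.067)), (np
[... 285 characters left out ...]
loat64(0.59), np.float64(0.52), np.float64(0.25)]
0.3 [np.float64(0.01), np.float64(0.01), np.float64(0.01), np.float64(0.01), np.float64(0.01), np.float64(0.34), np.float64(0.25)]
0.4 [np.float64(0.01), np.float64(0.1), np.float64(0.09), np.float64(0.01), np.float64(0.17), np.float64(0.25), np.float64(0.25)]
0.5 [np.float64(0.05), np.float64(0.09), np.float64(0.09), np.float64(0.03), np.float64(0.2), np.float64(0.22), np.float64(0.22)]
0.6 [np.float64(0.05), np.float64(0.01), np.float64(0.07), np.float64(0.03), np.float64(0.16), np.float64(0.2), np.float64(0.2)]
0.7 [np.float64(0.05), np.float64(0.07), np.float64(0.07), np.float64(0.07), np.float64(0.01), np.float64(0.01), np.float64(0.01)]
```

Call:
servo_tool:
  moves:
    - {"dz": 0.05, "jaw": 1}
    - {"dz": 0.05, "jaw": 1}
    - {"dx": 0.03, "dy": -0.04, "jaw": 1}
    - {"dx": 0.03, "dy": -0.04, "jaw": 1}
    - {"dx": 0.03, "dy": -0.04, "jaw": 1}
    - {"dx": 0.03, "dy": -0.04, "jaw": 1}
    - {"dx": 0.03, "dy": -0.04, "jaw": 1}
    - {"dx": 0.03, "dy": -0.04, "jaw": 1}
    - {"dx": 0.03, "dy": -0.04, "jaw": 1}
    - {"dx": 0.03, "dy": -0.04, "jaw": 1}

```text
$.moves[0]: bad value
```

Call:
servo_tool:
  moves:
    - {"dx": 0, "dy": 0, "dz": 0.05, "roll": 0, "jaw": 1.0}
    - {"dx": 0, "dy": 0, "dz": 0.05, "roll": 0, "jaw": 1.0}
    - {"dx": 0.03, "dy": -0.04, "dz": 0, "roll": 0, "jaw": 1.0}
    - {"dx": 0.03, "dy": -0.04, "dz": 0, "roll": 0, "jaw": 1.0}
    - {"dx": 0.03, "dy": -0.04, "dz": 0, "roll": 0, "jaw": 1.0}
    - {"dx": 0.03, "dy": -0.04, "dz": 0, "roll": 0, "jaw": 1.0}
    - {"dx": 0.03, "dy": -0.04, "dz": 0, "roll": 0, "jaw": 1.0}
    - {"dx": 0.03, "dy": -0.04, "dz": 0, "roll": 0, "jaw": 1.0}
    - {"dx": 0.03, "dy": -0.04, "dz": 0, "roll": 0, "jaw": 1.0}
    - {"dx": 0.03, "dy": -0.04, "dz": 0, "roll": 0, "jaw": 1.0}

```text
t: 1.35
eef_pos: [0.4347, 0.3249, 0.3264]
ee_rot: [3.141, 0.0, -0.292]
force: [0.8, -0.1, 0.4]
width: 0.0878
gripper_force: 0.0
```

Call:
servo_tool:
  moves:
    - {"dx": 0.02, "dy": -0.06, "dz": 0, "roll": -1.6, "jaw": 1.0}
    - {"dx": 0.02, "dy": -0.06, "dz": 0, "roll": -1.6, "jaw": 1.0}
    - {"dx": 0.02, "dy": -0.06, "dz": 0, "roll": -1.6, "jaw": 1.0}
    - {"dx": 0.02, "dy": -0.06, "dz": 0, "roll": -1.6, "jaw": 1.0}
    - {"dx": 0, "dy": -0.06, "dz": 0, "roll": -1.6, "jaw": 1.0}
    - {"dx": -0.02, "dy": -0.06, "dz": 0, "roll": -1.6, "jaw": 1.0}
    - {"dx": -0.02, "dy": -0.06, "dz": -0.03, "roll": -1.6, "jaw": 1.0}
    - {"dx": -0.02, "dy": -0.06, "dz": -0.03, "roll": -1.6, "jaw": 1.0}
    - {"dx": -0.02, "dy": -0.06, "dz": -0.03, "roll": -1.6, "jaw": 1.0}
    - {"dx": -0.015, "dy": -0.06, "dz": 0, "roll": -1.6, "jaw": 1.0}

```text
t: 2.6
eef_pos: [0.4226, -0.2517, 0.2442]
ee_rot: [3.141, 0.003, -0.571]
force: [1.1, -0.1, 0.9]
width: 0.0876
gripper_force: 0.0
```

```bash
python3 - <<'E'
from h import *
s=get_state();print(s['eef_pos'],s['ee_rot'],s['q'])
c=calibration('wrist');p,d=grab_frame('wrist');save('w1',p);W=cloud(d,c);h=cv2.cvtColor(p,cv2.COLOR_RGB2HSV)
print(-np.array(c['R']).T@np.array(c['t']))
m=(h[...,1]<60)&(abs(W[...,0]-.417)<.04)&(abs(W[...,1]+.272)<.04)&(abs(W[...,2]-.11)<.006)&(h[...,2]>90)
t=W[m];print(m.sum(),t[:,2].mean(),((np.percentile(t,1,0)+np.percentile(t,99,0))/2).round(4),np.ptp(t,0))
E
```

```text
[ 0.42261856 -0.2517113   0.24416798] [ 3.14086311  0.00338784 -0.57149391] [-1.37273002e-01  4.34699171e-02 -3.49384928e-01 -8.25231192e-04
 -1.18132196e+00  1.13689129e+00]
[ 0.4841367  -0.29104453  0.4012005 ]
914 0.10839240417559355 [ 0.4173 -0.2724  0.1073] [0.04721405 0.04700582 0.00674604]
```

View pics/w1.png

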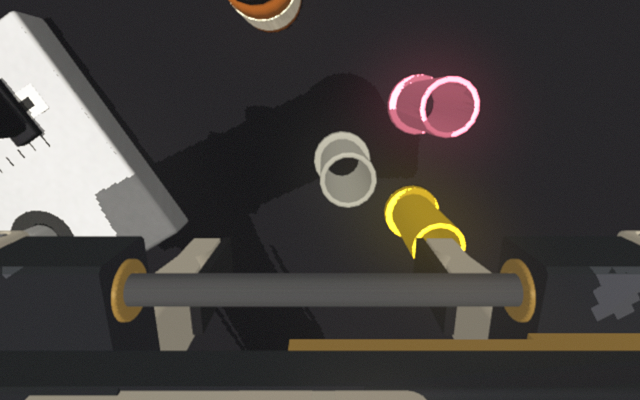

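The sleeve rim is at (348,180) and yellow is clear of the right finger's descent path. The sleeve measures (0.417,-0.272) in all three views, with its top at about 0.11, which matches the text.

Call:
servo_tool:
  moves:
    - {"dx": -0.005, "dy": -0.01, "dz": 0, "roll": 0, "jaw": 1.0}
    - {"dx": 0, "dy": -0.01, "dz": 0, "roll": 0, "jaw": 1.0}
    - {"dx": 0, "dy": 0, "dz": -0.04, "roll": 0, "jaw": 1.0}
    - {"dx": 0, "dy": 0, "dz": -0.04, "roll": 0, "jaw": 1.0}
    - {"dx": 0, "dy": 0, "dz": 0, "roll": 0, "jaw": 1.0}
    - {"dx": 0, "dy": 0, "dz": 0, "roll": 0, "jaw": 1.0}
    - {"dx": 0, "dy": 0, "dz": 0, "roll": 0, "jaw": 1.0}
    - {"dx": 0, "dy": 0, "dz": 0, "roll": 0, "jaw": 1.0}
    - {"dx": 0, "dy": 0, "dz": 0, "roll": 0, "jaw": 1.0}
    - {"dx": 0, "dy": 0, "dz": 0, "roll": 0, "jaw": 1.0}

```text
t: 3.9
eef_pos: [0.4199, -0.2708, 0.1664]
ee_rot: [-3.141, -0.0, -0.571]
force: [-0.3, 0.4, -0.3]
width: 0.0878
gripper_force: 0.0
```

Call:
servo_tool:
  moves:
    - {"dx": -0.003, "dy": -0.0015, "dz": -0.02, "roll": 0, "jaw": 1.0}
    - {"dx": 0, "dy": 0, "dz": -0.04, "roll": 0, "jaw": 1.0}
    - {"dx": 0, "dy": 0, "dz": -0.04, "roll": 0, "jaw": 1.0}
    - {"dx": 0, "dy": 0, "dz": 0, "roll": 0, "jaw": 1.0}
    - {"dx": 0, "dy": 0, "dz": 0, "roll": 0, "jaw": 0.3}
    - {"dx": 0, "dy": 0, "dz": 0, "roll": 0, "jaw": 0.3}
    - {"dx": 0, "dy": 0, "dz": 0, "roll": 0, "jaw": 0.3}
    - {"dx": 0, "dy": 0, "dz": 0, "roll": 0, "jaw": 0.3}
    - {"dx": 0, "dy": 0, "dz": 0, "roll": 0, "jaw": 0.3}
    - {"dx": 0, "dy": 0, "dz": 0, "roll": 0, "jaw": 0.3}
  newtons: 15

```text
t: 5.15
eef_pos: [0.4171, -0.2724, 0.0665]
ee_rot: [-3.142, -0.0, -0.571]
force: [-0.8, 0.6, 4.4]
width: 0.0471
gripper_force: 15.0
```

Call:
servo_tool:
  moves:
    - {"dx": 0, "dy": 0, "dz": 0.04, "roll": 0, "jaw": 0.3}
    - {"dx": 0, "dy": 0, "dz": 0.05, "roll": 0, "jaw": 0.3}
    - {"dx": 0, "dy": 0, "dz": 0.05, "roll": 0, "jaw": 0.3}
    - {"dx": 0.015, "dy": 0.045, "dz": 0, "roll": 4.3, "jaw": 0.3}
    - {"dx": 0.015, "dy": 0.045, "dz": 0, "roll": 4.3, "jaw": 0.3}
    - {"dx": 0.015, "dy": 0.045, "dz": 0, "roll": 4.3, "jaw": 0.3}
    - {"dx": 0.015, "dy": 0.045, "dz": 0, "roll": 4.3, "jaw": 0.3}
    - {"dx": 0.015, "dy": 0.045, "dz": 0, "roll": 4.3, "jaw": 0.3}
    - {"dx": 0.015, "dy": 0.045, "dz": 0, "roll": 4.3, "jaw": 0.3}
    - {"dx": 0.016, "dy": 0.042, "dz": 0, "roll": 4.3, "jaw": 0.3}

```text
t: 6.4
eef_pos: [0.5228, 0.0414, 0.2058]
ee_rot: [3.142, 0.001, -0.043]
force: [0.3, -0.7, -1.5]
width: 0.0471
gripper_force: 15.0
```

Call:
servo_tool:
  moves:
    - {"dx": 0, "dy": 0, "dz": 0, "roll": 0, "jaw": 0.3}
    - {"dx": 0, "dy": 0, "dz": 0, "roll": 0, "jaw": 0.3}
    - {"dx": 0, "dy": 0, "dz": 0, "roll": 0, "jaw": 0.3}
    - {"dx": 0, "dy": 0, "dz": 0, "roll": 0, "jaw": 0.3}
    - {"dx": 0, "dy": 0, "dz": 0, "roll": 0, "jaw": 0.3}
    - {"dx": 0, "dy": 0, "dz": 0, "roll": 0, "jaw": 0.3}
    - {"dx": 0, "dy": 0, "dz": 0, "roll": 0, "jaw": 0.3}
    - {"dx": 0, "dy": 0, "dz": 0, "roll": 0, "jaw": 0.3}
    - {"dx": 0, "dy": 0, "dz": 0, "roll": 0, "jaw": 0.3}
    - {"dx": 0, "dy": 0, "dz": 0, "roll": 0, "jaw": 0.3}

```text
t: 7.65
eef_pos: [0.5229, 0.0398, 0.2062]
ee_rot: [3.142, 0.0, -0.046]
force: [-0.0, 0.1, -1.6]
width: 0.0473
gripper_force: 15.0
```

```bash
python3 - <<'E'
from h import *
s=get_state();print(s['eef_pos'],s['ee_rot'],s['force'])
ims=[]
for n in('wrist','side'):
    c=calibration(n);p,d=grab_frame(n);np.savez(n+'1.npz',p=p,d=d,**c);ims.append(p)
W=cloud(d,c);h=cv2.cvtColor(p,cv2.COLOR_RGB2HSV)
e=s['eef_pos']
m=(abs(W[...,0]-e[0])<.04)&(abs(W[...,1]-e[1])<.045)&(W[...,2]>.125)&(W[...,2]<.2)&(h[...,1]<60)
q=W[m]
for z in(.145,.155,.165,.175,.185,.195):
    t=q[abs(q[:,2]-z)<.005]
    if len(t): print(z,len(t),'x mid',((np.percentile(t[:,0],2)+np.percentile(t[:,0],98))/2).round(4),'w',np.ptp(t[:,0]).round(4),'ymin',np.percentile(t[:,1],3).round(4))
print('zmin',q[:,2].min())
save('ws1',np.hstack([cv2.resize(ims[0],(400,250)),ims[1][130:380,200:600]]))
E
```

```text
[0.5229171  0.03981799 0.20618482] [ 3.14157389e+00  2.16473862e-05 -4.56207599e-02] [-0.03755499  0.09002885 -1.55745499]
0.145 58 x mid 0.5225 w 0.0599 ymin 0.0082
0.155 141 x mid 0.5235 w 0.0602 ymin 0.0094
0.165 58 x mid 0.5226 w 0.0446 ymin 0.0152
0.175 69 x mid 0.5219 w 0.0443 ymin 0.015
0.185 64 x mid 0.5226 w 0.044 ymin 0.0157
0.195 62 x mid 0.5223 w 0.0437 ymin 0.0147
zmin 0.14018300211719256
```

View pics/ws1.png

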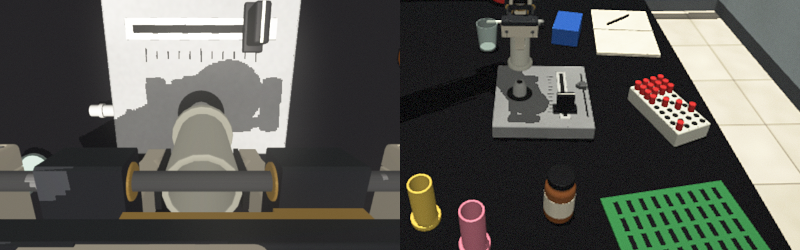

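The sleeve hangs upright above the spigot. It is centred within about 1 mm, and its underside is at 0.140.

Call:
servo_tool:
  moves:
    - {"dx": 0, "dy": 0, "dz": -0.03, "roll": 0, "jaw": 0.3}
    - {"dx": 0, "dy": 0, "dz": -0.02, "roll": 0, "jaw": 0.3}
    - {"dx": 0, "dy": 0, "dz": -0.005, "roll": 0, "jaw": 0.3}
    - {"dx": 0, "dy": 0, "dz": -0.005, "roll": 0, "jaw": 0.3}
    - {"dx": 0, "dy": 0, "dz": -0.005, "roll": 0, "jaw": 0.3}
    - {"dx": 0, "dy": 0, "dz": -0.005, "roll": 0, "jaw": 0.3}
    - {"dx": 0, "dy": 0, "dz": 0, "roll": 0, "jaw": 0.3}
    - {"dx": 0, "dy": 0, "dz": 0, "roll": 0, "jaw": 0.3}
    - {"dx": 0, "dy": 0, "dz": 0, "roll": 0, "jaw": 0.3}
    - {"dx": 0, "dy": 0, "dz": 0, "roll": 0, "jaw": 0.3}

```text
t: 9.0
eef_pos: [0.5229, 0.0398, 0.1363]
ee_rot: [-3.141, -0.0, -0.046]
force: [-1.7, 2.4, -2.3]
width: 0.0467
gripper_force: 15.0
```

Call:
servo_tool:
  moves:
    - {"dx": -0.0005, "dy": 0.0007, "dz": -0.004, "roll": 0, "jaw": 0.3}
    - {"dx": 0, "dy": 0, "dz": -0.004, "roll": 0, "jaw": 0.3}
    - {"dx": 0, "dy": 0, "dz": -0.004, "roll": 0, "jaw": 0.3}
    - {"dx": 0, "dy": 0, "dz": -0.004, "roll": 0, "jaw": 0.3}
    - {"dx": 0, "dy": 0, "dz": -0.004, "roll": 0, "jaw": 0.3}
    - {"dx": 0, "dy": 0, "dz": -0.003, "roll": 0, "jaw": 0.3}
    - {"dx": 0, "dy": 0, "dz": -0.001, "roll": 0, "jaw": 0.3}
    - {"dx": 0, "dy": 0, "dz": 0, "roll": 0, "jaw": 0.3}
    - {"dx": 0, "dy": 0, "dz": 0, "roll": 0, "jaw": 0.3}
    - {"dx": 0, "dy": 0, "dz": 0, "roll": 0, "jaw": 0.3}

```text
t: 10.25
eef_pos: [0.5225, 0.0405, 0.1124]
ee_rot: [-3.141, -0.0, -0.046]
force: [0.6, -0.4, -1.4]
width: 0.0469
gripper_force: 15.0
```

Call:
servo_tool:
  moves:
    - {"dx": 0, "dy": 0, "dz": -0.001, "roll": 0, "jaw": 0.3}
    - {"dx": 0, "dy": 0, "dz": -0.001, "roll": 0, "jaw": 0.3}
    - {"dx": 0, "dy": 0, "dz": 0, "roll": 0, "jaw": 0.3}
    - {"dx": 0, "dy": 0, "dz": 0, "roll": 0, "jaw": 0.6}
    - {"dx": 0, "dy": 0, "dz": 0, "roll": 0, "jaw": 0.8}
    - {"dx": 0, "dy": 0, "dz": 0, "roll": 0, "jaw": 1.0}
    - {"dx": 0, "dy": 0, "dz": 0, "roll": 0, "jaw": 1.0}
    - {"dx": 0, "dy": 0, "dz": 0.02, "roll": 0, "jaw": 1.0}
    - {"dx": 0, "dy": 0, "dz": 0.04, "roll": 0, "jaw": 1.0}
    - {"dx": 0, "dy": 0, "dz": 0.05, "roll": 0, "jaw": 1.0}

```text
t: 11.5
eef_pos: [0.5217, 0.0402, 0.2205]
ee_rot: [3.141, 0.002, -0.046]
force: [1.2, 0.7, -0.2]
width: 0.0876
gripper_force: 0.0
```

Call:
servo_tool:
  moves:
    - {"dx": 0, "dy": 0, "dz": 0.04, "roll": 0, "jaw": 1.0}
    - {"dx": -0.04, "dy": 0, "dz": 0, "roll": 0, "jaw": 1.0}
    - {"dx": -0.02, "dy": 0, "dz": 0, "roll": 0, "jaw": 1.0}
    - {"dx": 0, "dy": 0, "dz": 0, "roll": 0, "jaw": 1.0}
    - {"dx": 0, "dy": 0, "dz": 0, "roll": 0, "jaw": 1.0}
    - {"dx": 0, "dy": 0, "dz": 0, "roll": 0, "jaw": 1.0}
    - {"dx": 0, "dy": 0, "dz": 0, "roll": 0, "jaw": 1.0}
    - {"dx": 0, "dy": 0, "dz": 0, "roll": 0, "jaw": 1.0}
    - {"dx": 0, "dy": 0, "dz": 0, "roll": 0, "jaw": 1.0}
    - {"dx": 0, "dy": 0, "dz": 0, "roll": 0, "jaw": 1.0}

```text
t: 12.75
eef_pos: [0.4624, 0.0404, 0.2602]
ee_rot: [3.142, 0.0, -0.046]
force: [-0.4, 0.2, -0.2]
width: 0.0877
gripper_force: 0.0
```

```bash
python3 - <<'E'
from h import *
s=get_state();print(s['t'],s['eef_pos'],s['ee_rot'],s['force'])
for n in('side','wrist'):
    c=calibration(n);p,d=grab_frame(n);np.savez(n+'2.npz',p=p,d=d,**c)
    W=cloud(d,c);h=cv2.cvtColor(p,cv2.COLOR_RGB2HSV)
    m=(abs(W[...,0]-.5225)<.045)&(abs(W[...,1]-.04)<.045)&(W[...,2]>.05)&(W[...,2]<.2)
    t=W[m];
    if len(t): u=t[t[:,2]>t[:,2].max()-.01];print(n,'sleeve top',np.percentile(t[:,2],[95,99]).round(4),((u.min(0)+u.max(0))/2).round(4),np.ptp(u,0).round(3))
save('w2',p)
E
```

```text
12.75 [0.46243912 0.04041992 0.26018255] [ 3.14154695e+00  6.28768989e-05 -4.57563611e-02] [-0.35014781  0.16505218 -0.24936248]
side sleeve top [0.1565 0.1584] [0.5228 0.0396 0.1551] [0.045 0.049 0.01 ]
wrist sleeve top [0.1545 0.1552] [0.5226 0.0407 0.1512] [0.047 0.047 0.01 ]
```

View pics/w2.png

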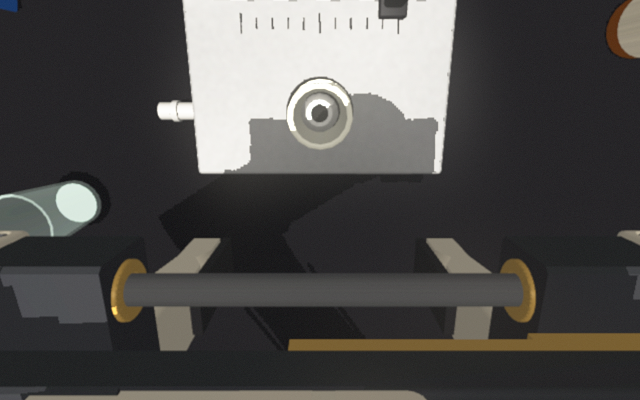

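The sleeve rim is at (320,113) around the spigot, with its top at about 0.155. That equals 45 + 110 mm, so it is home. Next is the grip.

Call:
servo_tool:
  moves:
    - {"dx": 0.045, "dy": -0.01, "dz": 0, "roll": 0, "jaw": 1.0}
    - {"dx": 0.045, "dy": -0.01, "dz": 0, "roll": 0, "jaw": 1.0}
    - {"dx": 0.045, "dy": -0.01, "dz": 0, "roll": 0, "jaw": 1.0}
    - {"dx": 0, "dy": 0, "dz": 0, "roll": 0, "jaw": 1.0}
    - {"dx": 0, "dy": 0, "dz": 0, "roll": 0, "jaw": 1.0}
    - {"dx": 0, "dy": 0, "dz": 0, "roll": 0, "jaw": 1.0}
    - {"dx": 0, "dy": 0, "dz": 0, "roll": 0, "jaw": 1.0}
    - {"dx": 0, "dy": 0, "dz": 0, "roll": 0, "jaw": 1.0}
    - {"dx": 0, "dy": 0, "dz": 0, "roll": 0, "jaw": 1.0}
    - {"dx": 0, "dy": 0, "dz": 0, "roll": 0, "jaw": 1.0}

```text
t: 14.1
eef_pos: [0.5973, 0.0105, 0.2603]
ee_rot: [-3.142, -0.0, -0.046]
force: [-0.3, 0.4, -0.2]
width: 0.0876
gripper_force: 0.0
```

```bash
python3 - <<'E'
from h import *
s=get_state();print(s['t'],s['eef_pos'],s['ee_rot'])
c=calibration('wrist');p,d=grab_frame('wrist');np.savez('wrist3.npz',p=p,d=d,**c);save('w3',p)
W=cloud(d,c)
for nm,lo,hi in(('grip',.09,.12),('pointer',.05,.065)):
    m=(W[...,2]>lo)&(W[...,2]<hi)&(W[...,0]>.6)&(W[...,0]<.73)&(abs(W[...,1]-.02)<.11)
    N,l,st,ce=cv2.connectedComponentsWithStats(m.astype(np.uint8))
    for i in range(1,N):
        if st[i,4]>80: t=W[l==i];print(nm,st[i],'lo',np.percentile(t,1,0).round(4),'hi',np.percentile(t,99,0).round(4))
E
```

```text
14.1 [0.59734584 0.01051617 0.26028411] [-3.14156460e+00 -9.42226135e-05 -4.55707023e-02]
grip [ 357  112   22   50 1014] lo [ 0.6138 -0.0398  0.0909] hi [ 0.6562 -0.0215  0.0999]
pointer [252  65  24  31 597] lo [0.6773 0.0526 0.0521] hi [0.7031 0.0742 0.0576]
pointer [350 103  27  60 529] lo [ 0.6052 -0.0438  0.0515] hi [ 0.664  -0.0173  0.064 ]
```

View pics/w3.png

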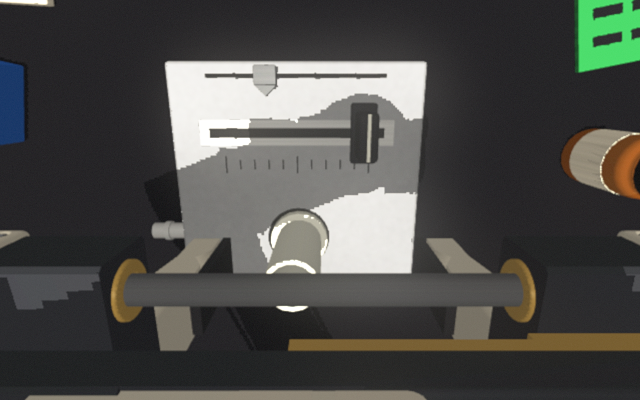

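The pointer's nose tip is at about (266,96), the grip's white line at (369,137), and the station looks square to the camera.

```bash
cat > meas.py <<'E'
from h import *
def meas(p,d,c,yaw=None,v=1):
    W=cloud(d,c);g=cv2.cvtColor(p,cv2.COLOR_RGB2GRAY);h=cv2.cvtColor(p,cv2.COLOR_RGB2HSV)
    box=(W[...,0]>.6)&(W[...,0]<.73)&(W[...,1]>-.09)&(W[...,1]<.13)
    # deck back edge -> yaw
    dk=((abs(W[...,2]-.046)<.005)).astype(np.uint8)
    rows=[];
    N,l,st,ce=cv2.connectedComponentsWithStats(dk);i=1+np.argmax(st[1:,4]);x,y,w,hh,_=st[i]
    pts=[(u,np.argmax(l[:,u]==i)-.5) for u in range(x+12,x+w-12)]
    E=np.array([plane(c,q,.045)[:2] for q in pts]);k=np.polyfit(E[:,1],E[:,0],1)
    r=abs(E[:,0]-np.polyval(k,E[:,1]));k=np.polyfit(E[r<.0015][:,1],E[r<.0015][:,0],1)
    yw=-np.arctan(k[0])
    # pointer: depth component on the +x side
    m=(box&(W[...,2]>.0505)&(W[...,2]<.062)&(W[...,0]>.665)).astype(np.uint8)
    N,l,st,ce=cv2.connectedComponentsWithStats(m);i=1+np.argmax(st[1:,4])
    vv,uu=np.nonzero(l==i);Q=np.array([plane(c,(a,b),.056)[:2] for a,b in zip(uu,vv)])
    ax=np.array([np.cos(yw),np.sin(yw)]);ay=np.array([-ax[1],ax[0]])
    X,Y=Q@ax,Q@ay;low=X<X.min()+.006;body=X>X.max()-.012
    # nose by width per depth slice
    print('pointer z',np.median(W[...,2][l==i]).round(4),'size',np.ptp(X).round(4),np.ptp(Y).round(4),'tip x',X.min().round(4),'y nose',Y[low].mean().round(4),'y body mid',((Y[body].min()+Y[body].max())/2).round(4))
    # grip line: bright pixels on top
    t=box&(W[...,2]>.09)&(W[...,2]<.11);vv,uu=np.nonzero(t)
    Qg=np.array([plane(c,(a,b),.099)[:2] for a,b in zip(uu,vv)]);gx,gy=Qg@ax,Qg@ay
    br=g[t]>np.percentile(g[t],50)+25
    print('grip top',len(br),'x',gx.min().round(4),gx.max().round(4),'y mid',((np.percentile(gy,1)+np.percentile(gy,99))/2).round(4),np.ptp(gy).round(4),'line y',gy[br].mean().round(4),gy[br].std().round(4),br.sum())
    print('yaw',yw.round(4),'nose-line',(Y[low].mean()-gy[br].mean()).round(4),'body-top',((Y[body].min()+Y[body].max()-np.percentile(gy,1)-np.percentile(gy,99))/2).round(4))
E
python3 - <<'E'
from meas import *
z=np.load('wrist3.npz');meas(z['p'],z['d'],z)
z=np.load('top0.npz');meas(z['p'],z['d'],z)
E
```

```text
pointer z 0.0557 size 0.0274 0.0222 tip x 0.672 y nose 0.0943 y body mid 0.0945
grip top 1014 x 0.6146 0.6575 y mid -0.0017 0.0183 line y -0.0028 0.0013 224
yaw -0.0448 nose-line 0.0971 body-top 0.0962
pointer z 0.0565 size 0.0258 0.0194 tip x 0.673 y nose 0.0942 y body mid 0.0948
grip top 89 x 0.6144 0.6575 y mid -0.0029 0.0182 line y -0.0033 0.0017 28
yaw -0.0457 nose-line 0.0975 body-top 0.0977
```

Call:
servo_tool:
  moves:
    - {"dx": 0.019, "dy": -0.021, "dz": 0, "roll": 0, "jaw": 1.0}
    - {"dx": 0.019, "dy": -0.0205, "dz": 0, "roll": 0, "jaw": 1.0}
    - {"dx": 0, "dy": 0, "dz": 0, "roll": 0, "jaw": 1.0}
    - {"dx": 0, "dy": 0, "dz": -0.05, "roll": 0, "jaw": 1.0}
    - {"dx": 0, "dy": 0, "dz": -0.05, "roll": 0, "jaw": 1.0}
    - {"dx": 0, "dy": 0, "dz": -0.05, "roll": 0, "jaw": 1.0}
    - {"dx": 0, "dy": 0, "dz": -0.02, "roll": 0, "jaw": 1.0}
    - {"dx": 0, "dy": 0, "dz": -0.018, "roll": 0, "jaw": 1.0}
    - {"dx": 0, "dy": 0, "dz": 0, "roll": 0, "jaw": 1.0}
    - {"dx": 0, "dy": 0, "dz": 0, "roll": 0, "jaw": 1.0}

```text
t: 15.4
eef_pos: [0.6361, -0.0308, 0.0733]
ee_rot: [-3.141, -0.002, -0.045]
force: [0.7, -0.3, 1.4]
width: 0.0873
gripper_force: 0.0
```

Call:
servo_tool:
  moves:
    - {"dx": 0, "dy": 0, "dz": 0, "roll": 0, "jaw": 0.5}
    - {"dx": 0, "dy": 0, "dz": 0, "roll": 0, "jaw": 0.3}
    - {"dx": 0, "dy": 0, "dz": 0, "roll": 0, "jaw": 0.1}
    - {"dx": 0, "dy": 0, "dz": 0, "roll": 0, "jaw": 0.1}
    - {"dx": 0, "dy": 0, "dz": 0, "roll": 0, "jaw": 0.1}
    - {"dx": 0, "dy": 0, "dz": 0, "roll": 0, "jaw": 0.1}
    - {"dx": 0, "dy": 0, "dz": 0, "roll": 0, "jaw": 0.1}
    - {"dx": 0, "dy": 0, "dz": 0, "roll": 0, "jaw": 0.1}
    - {"dx": 0, "dy": 0, "dz": 0, "roll": 0, "jaw": 0.1}
    - {"dx": 0, "dy": 0, "dz": 0, "roll": 0, "jaw": 0.1}
  newtons: 12

```text
t: 16.65
eef_pos: [0.6354, -0.0311, 0.0722]
ee_rot: [3.141, 0.0, -0.046]
force: [0.5, -0.8, -0.8]
width: 0.0176
gripper_force: 12.0
```

Call:
servo_tool:
  moves:
    - {"dx": 0.0005, "dy": 0.012, "dz": 0, "roll": 0, "jaw": 0.1}
    - {"dx": 0.0005, "dy": 0.012, "dz": 0, "roll": 0, "jaw": 0.1}
    - {"dx": 0.0006, "dy": 0.012, "dz": 0, "roll": 0, "jaw": 0.1}
    - {"dx": 0.0005, "dy": 0.012, "dz": 0, "roll": 0, "jaw": 0.1}
    - {"dx": 0.0006, "dy": 0.012, "dz": 0, "roll": 0, "jaw": 0.1}
    - {"dx": 0.0005, "dy": 0.012, "dz": 0, "roll": 0, "jaw": 0.1}
    - {"dx": 0.0006, "dy": 0.012, "dz": 0, "roll": 0, "jaw": 0.1}
    - {"dx": 0.0006, "dy": 0.012, "dz": 0, "roll": 0, "jaw": 0.1}
    - {"dx": 0, "dy": 0, "dz": 0, "roll": 0, "jaw": 0.1}
    - {"dx": 0, "dy": 0, "dz": 0, "roll": 0, "jaw": 0.1}

```text
t: 17.9
eef_pos: [0.6399, 0.0657, 0.0722]
ee_rot: [-3.141, -0.0, -0.045]
force: [1.4, 2.7, -2.2]
width: 0.0183
gripper_force: 12.0
```

Call:
servo_tool:
  moves:
    - {"dx": 0, "dy": 0, "dz": 0, "roll": 0, "jaw": 0.1}
    - {"dx": 0, "dy": 0, "dz": 0, "roll": 0, "jaw": 0.1}
    - {"dx": 0, "dy": 0, "dz": 0, "roll": 0, "jaw": 0.1}
    - {"dx": 0, "dy": 0, "dz": 0, "roll": 0, "jaw": 0.1}
    - {"dx": 0, "dy": 0, "dz": 0, "roll": 0, "jaw": 0.1}
    - {"dx": 0, "dy": 0, "dz": 0, "roll": 0, "jaw": 0.1}
    - {"dx": 0, "dy": 0, "dz": 0, "roll": 0, "jaw": 0.1}
    - {"dx": 0, "dy": 0, "dz": 0, "roll": 0, "jaw": 0.1}
    - {"dx": 0, "dy": 0, "dz": 0, "roll": 0, "jaw": 0.1}
    - {"dx": 0, "dy": 0, "dz": 0, "roll": 0, "jaw": 0.1}

```text
t: 19.15
eef_pos: [0.6398, 0.0649, 0.0722]
ee_rot: [3.141, 0.0, -0.046]
force: [1.4, 1.3, -2.7]
width: 0.018
gripper_force: 12.0
```

```bash
python3 - <<'E'
from meas import *
s=get_state();print(s['t'],s['eef_pos'],s['ee_rot'],s['force'],'tcp along y',s['eef_pos'][0]*.0454+s['eef_pos'][1]*.999)
c=calibration('wrist');p,d=grab_frame('wrist');np.savez('wrist4.npz',p=p,d=d,**c);save('w4',p)
E
```

```text
19.15 [0.63981362 0.06486951 0.07218579] [ 3.14147075e+00  4.06685108e-05 -4.57083626e-02] [ 1.35323538  1.26502898 -2.73056807] tcp along y 0.09385218367289376
```

View pics/w4.png

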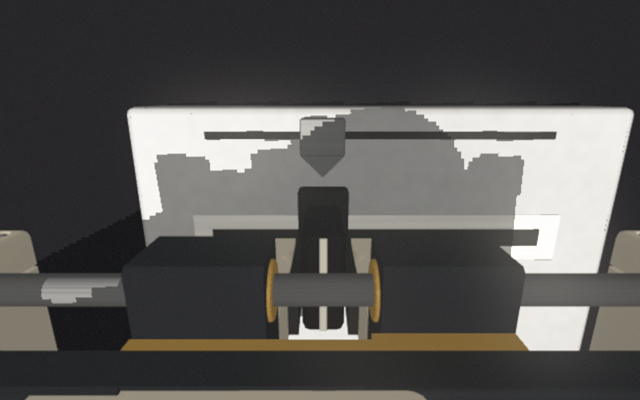

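The line (column about 323, row 240) nearly coincides with the pointer tip at (322,177). I'll compute the residual precisely.

```bash
python3 - <<'E'
from meas import *
z=np.load('wrist4.npz');p=z['p'];g=cv2.cvtColor(p,cv2.COLOR_RGB2GRAY).astype(float)
print(z['intrinsics'][0])
for yw in(-.0448,-.0457):
    ay=np.array([-np.sin(yw),np.cos(yw)])
    Y=lambda uv,h:plane(z,uv,h)[:2]@ay
    L=[]
    for r in range(240,270,4):
        w=g[r,308:338];w=np.clip(w-np.median(w)-20,0,None)
        if w.sum(): L.append(Y((308+(w*np.arange(30)).sum()/w.sum(),r),.099))
    N=[]
    for r in range(150,176,3):
        row=g[r,290:356];dk=np.nonzero(row<(row[:4].mean()+row[-4:].mean())/2*.85)[0]
        if len(dk)>2:N.append((r,dk[0]+290,dk[-1]+290,round(Y(((dk[0]+dk[-1])/2+290,r),.056),4)))
    print('line',np.round(L,4),'nose',N)
z=np.load('wrist4.npz');meas(p,z['d'],z)
E
```

```text
[357.4248394    0.         322.86391208]
line [0.0939 0.0939 0.0939 0.0939 0.0939 0.0939 0.0939 0.0939] nose [(150, np.int64(300), np.int64(344), np.float64(0.0943)), (153, np.int64(300), np.int64(344), np.float64(0.0943)), (156, np.int64(301), np.int64(343), np.float64(0.0943)), (159, np.int64(304), np.int64(340), np.float64(0.0943)), (162, np.int64(307), np.int64(337), np.float64(0.0943)), (165, np.int64(310), np.int64(334), np.float64(0.0943)), (168, np.int64(313), np.int64(331), np.float64(0.0943)), (171, np.int64(316), np.int64(328), np.float64(0.0943)), (174, np.int64(319), np.int64(325), np.float64(0.0943))]
line [0.0945 0.0945 0.0945 0.0945 0.0945 0.0945 0.0945 0.0945] nose [(150, np.int64(300), np.int64(344), np.float64(0.095)), (153, np.int64(300), np.int64(344), np.float64(0.095)), (156, np.int64(301), np.int64(343), np.float64(0.095)), (159, np.int64(304), np.int64(340), np.float64(0.095)), (162, np.int64(307), np.int64(337), np.float64(0.095)), (165, np.int64(310), np.int64(334), np.float64(0.095)), (168, np.int64(313), np.int64(331), np.float64(0.095)), (171, np.int64(316), np.int64(328), np.float64(0.095)), (174, np.int64(319), np.int64(325), np.float64(0.095))]
pointer z 0.0558 size 0.0285 0.0218 tip x 0.6718 y nose 0.0947 y body mid 0.0946
grip top 3853 x 0.6145 0.6604 y mid 0.0941 0.0371 line y 0.0941 0.0114 1227
yaw -0.0449 nose-line 0.0005 body-top 0.0005
```

Call:
servo_tool:
  moves:
    - {"dx": 0, "dy": 0.0005, "dz": 0, "roll": 0, "jaw": 0.1}
    - {"dx": 0, "dy": 0, "dz": 0, "roll": 0, "jaw": 0.1}
    - {"dx": 0, "dy": 0, "dz": 0, "roll": 0, "jaw": 0.1}
    - {"dx": 0, "dy": 0, "dz": 0, "roll": 0, "jaw": 0.1}
    - {"dx": 0, "dy": 0, "dz": 0, "roll": 0, "jaw": 0.4}
    - {"dx": 0, "dy": 0, "dz": 0, "roll": 0, "jaw": 0.7}
    - {"dx": 0, "dy": 0, "dz": 0, "roll": 0, "jaw": 0.7}
    - {"dx": 0, "dy": 0, "dz": 0.03, "roll": 0, "jaw": 0.7}
    - {"dx": 0, "dy": 0, "dz": 0.05, "roll": 0, "jaw": 0.7}
    - {"dx": 0, "dy": 0, "dz": 0.05, "roll": 0, "jaw": 0.7}

```text
t: 20.45
eef_pos: [0.6395, 0.0655, 0.2035]
ee_rot: [3.141, 0.001, -0.045]
force: [1.1, -0.1, 0.5]
width: 0.0611
gripper_force: 0.0
```

Call:
servo_tool:
  moves:
    - {"dx": 0, "dy": 0, "dz": 0.05, "roll": 0, "jaw": 0.7}
    - {"dx": -0.03, "dy": 0, "dz": 0.01, "roll": 0, "jaw": 0.7}
    - {"dx": 0, "dy": 0, "dz": 0, "roll": 0, "jaw": 0.7}
    - {"dx": 0, "dy": 0, "dz": 0, "roll": 0, "jaw": 0.7}
    - {"dx": 0, "dy": 0, "dz": 0, "roll": 0, "jaw": 0.7}
    - {"dx": 0, "dy": 0, "dz": 0, "roll": 0, "jaw": 0.7}
    - {"dx": 0, "dy": 0, "dz": 0, "roll": 0, "jaw": 0.7}
    - {"dx": 0, "dy": 0, "dz": 0, "roll": 0, "jaw": 0.7}
    - {"dx": 0, "dy": 0, "dz": 0, "roll": 0, "jaw": 0.7}
    - {"dx": 0, "dy": 0, "dz": 0, "roll": 0, "jaw": 0.7}

```text
t: 21.7
eef_pos: [0.6098, 0.0654, 0.2622]
ee_rot: [-3.142, -0.0, -0.046]
force: [-0.1, -0.3, -0.3]
width: 0.061
gripper_force: 0.0
```

```bash
python3 - <<'E'
from meas import *
s=get_state();print(s['t'],s['eef_pos'],s['force'],s['width'])
c=calibration('wrist');p,d=grab_frame('wrist');meas(p,d,c);W=cloud(d,c)
ps,ds=grab_frame('side');cs=calibration('side');Ws=cloud(ds,cs)
m=(abs(Ws[...,0]-.5225)<.04)&(abs(Ws[...,1]-.04)<.04)&(Ws[...,2]>.1)&(Ws[...,2]<.18)
print('sleeve top side',np.percentile(Ws[m][:,2],[95,99]).round(4))
save('w5',np.hstack([cv2.resize(p,(400,250)),ps[130:380,200:600]]))
E
```

```text
21.7 [0.60984575 0.06544607 0.26223132] [-0.0855815  -0.26706513 -0.29939521] 0.060973903358533546
pointer z 0.0556 size 0.027 0.0214 tip x 0.6725 y nose 0.0947 y body mid 0.0951
grip top 961 x 0.6141 0.6571 y mid 0.0945 0.0173 line y 0.0941 0.0013 237
yaw -0.0449 nose-line 0.0006 body-top 0.0006
sleeve top side [0.1576 0.1587]
```

View pics/w5.png

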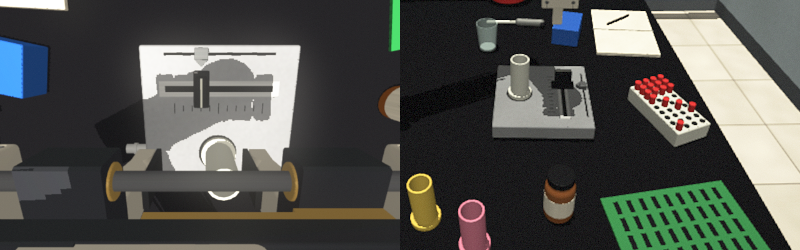

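The sleeve is home, and the line and pointer agree to about 0.5 mm. The pointer hasn't moved and the gripper is clear, so I'm handing it in.

```bash
python3 -c "
from station import *
print(job_done())"
```

```text
the job is handed in; nothing more can be done
None
```

The job is handed in, though I got no verdict back: the sleeve is fully home over the spigot, the valve grip's line measures within about 0.5 mm of the pointer tip, and the pointer and the other bench items look undisturbed.

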